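# Switch on the packs in channel order and start the test

## Robot

A 6-joint arm with a two-finger parallel gripper is mounted at the origin on the work surface. World frame = base frame: x ahead of the robot, y to its left, z up, the work surface at z = 0. Lengths are in m, angles in degrees, forces in N, time in s.
With the tool pointing down it reaches from about 0.4 to 0.825 m from the base axis. Payload 7 kg.
Tool frame: the origin (TCP) lies midway between the tips of the shut fingers; the grasp point (between the pads) lies 19 mm behind it; z points along the fingers, y is the direction in which the jaws open and shut (so a half turn about z gives the same grasp; the last joint's range is limited). The gripper opens to 88 mm and grips with 3 to 60 N. Pads are 19 mm wide; open, the fingers measure 130 mm over their backs; the gripper's body (78 mm by 193 mm) begins 47 mm behind the grasp point.
Start: joints at [88.127, 20.546, 0.682, 0, -70.136, -16.507], TCP at [0.213, 0.641, 0.227] pointing down, gripper open.
Joint ranges: [-176.03, 176.03], [-82.01, 121.73], [-58.28, 71.71], [-173.87, 95.51], [-174.79, -0.11], [-173.66, 173.66]. Speed limits (degrees/s): [136.94, 136.94, 172.46, 180, 180, 180].

## Interface

Orientations are given as a 3x3 rotation matrix whose columns are the frame's x, y, z axes.
In Python, from rig import robot gives the robot as it stands. Calls block until the motion is done:
- robot.goto(position, orientation): joint-space move of the TCP to a pose.
- robot.servo_line(position, ori=None, speed=0.15): straight line of the TCP; ori=None keeps the orientation; speed is the mean speed in m/s.
- robot.movej(angles): joint-space move.
- robot.move_gripper(opening): opening from 0.0 (shut) to 1.0 (fully open); the grip force is fixed at half the most; returns when the fingers have stopped.
- robot.dwell(seconds).
- robot.ik(position, orientation): joint angles nearest the present ones, or None.
- robot.grab_frame(name): name is "scene" or "top" or "wrist"; returns (picture, depth): 384x512x3 uint8, red, green, blue; 384x512 float32, m along the optical axis (not along the pixel's ray), 0 where there is no reading.
- robot.camera_info(name): a dict with "vfov" (degrees; the focal length in pixels is half the picture's height over the tangent of half this angle, whatever the lens; pixels are square), "cx", "cy" (the principal point, pixels), "view" (4x4, takes a point from world to camera coordinates); the wrist camera has in their place "T_tool_cam" (4x4, takes a point from camera to tool coordinates, whose origin is the TCP and whose axes are the flange's). Camera axes: x right, y down, z forward; pixel columns grow to the right and rows downward; lengths in m; the calibration is good to about 2 mm. A picture is of the moment at which its call begins: read the wrist's pose just before it. camera_info takes no time and is no camera call.
A pose or a line that the arm cannot do raises robot.Unreachable and nothing moves.
- robot.job_done(): hands the job in, once; it reports no verdict.
Readings, each from a call of its own:
- robot.read_t(): time.
- robot.read_qpos(): joint angles.
- robot.read_qvel(): joint speeds.
- robot.read_effort(): joint torques, N m.
- robot.read_position(): TCP position.
- robot.read_tcp_rot(): TCP orientation.
- robot.read_force(): force on the tool from outside, world axes, zero at the start.
- robot.read_ft_torque(): the same for the moment, N m.
- robot.read_grip_width(): opening from 0.0 (shut) to 1.0 (fully open).
Only numpy, scipy, OpenCV 4.12 (cv2) and the standard library are available. Lean on these libraries where they do the work, as an engineer would, in place of code of your own. Each camera call takes 0.05 s, during which the arm holds its last target.

## Task

Switch on three of the packs lying in the test fixtures by pressing their coloured keys lightly with a fingertip, in the order yellow, blue, pink, each all the way down so that it stays down; then press the white start button well down and let it go. Do not touch the green key, do not lift or shift any pack, and leave everything else where it is.

Things in the scene. Friction and masses are not known exactly. Their poses are not given: they have to be found in the camera images.
- yellow_pack: white rounded power pack 110 x 64 x 18 mm (x, y, z), about 0.25 kg, lying loose in a brown fixture, 2 mm of play all round; it carries the yellow key. The fixture (150 x 92 mm, its top under the pack 24 mm above the table, small stop blocks to 36 mm) is fixed to a brown board 8 mm thick and has a yellow strip at its end on the robot's side. Origin: centre of the pack's underside, 24 mm above the table; x along its length, z up
- yellow_key_top (a point): centre of the flat top of the yellow round latching key, 26 mm in diameter, standing 14 mm out of the pack's top 30 mm from the pack's centre along its +x, so 56 mm above the table when up; z up.
- yellow_key (a joint): how far the yellow key is down, m: 0 up (off), 0.006 fully down. It sinks vertically against a steady friction of about 2 N, without a spring, and stays where it is left; the pack counts as on from 0.003. Its top is a soft sprung cap that gives about 0.7 mm per N, up to 6 mm more, and comes back: it gives 1.3 mm before the key starts to sink, and the push rises gently past 2 N once the key is fully down
- blue_pack: white rounded power pack 110 x 64 x 18 mm (x, y, z), about 0.25 kg, lying loose in a brown fixture, 2 mm of play all round; it carries the blue key. The fixture (150 x 92 mm, its top under the pack 24 mm above the table, small stop blocks to 36 mm) is fixed to a brown board 8 mm thick and has a blue strip at its end on the robot's side. Origin: centre of the pack's underside, 24 mm above the table; x along its length, z up
- blue_key_top (a point): centre of the flat top of the blue round latching key, 26 mm in diameter, standing 14 mm out of the pack's top 30 mm from the pack's centre along its +x, so 56 mm above the table when up; z up.
- blue_key (a joint): how far the blue key is down, m: 0 up (off), 0.006 fully down. It sinks vertically against a steady friction of about 2 N, without a spring, and stays where it is left; the pack counts as on from 0.003. Its top is a soft sprung cap that gives about 0.7 mm per N, up to 6 mm more, and comes back: it gives 1.3 mm before the key starts to sink, and the push rises gently past 2 N once the key is fully down
- pink_pack: white rounded power pack 110 x 64 x 18 mm (x, y, z), about 0.25 kg, lying loose in a brown fixture, 2 mm of play all round; it carries the pink key. The fixture (150 x 92 mm, its top under the pack 24 mm above the table, small stop blocks to 36 mm) is fixed to a brown board 8 mm thick and has a pink strip at its end on the robot's side. Origin: centre of the pack's underside, 24 mm above the table; x along its length, z up
- pink_key_top (a point): centre of the flat top of the pink round latching key, 26 mm in diameter, standing 14 mm out of the pack's top 30 mm from the pack's centre along its +x, so 56 mm above the table when up; z up.
- pink_key (a joint): how far the pink key is down, m: 0 up (off), 0.006 fully down. It sinks vertically against a steady friction of about 2 N, without a spring, and stays where it is left; the pack counts as on from 0.003. Its top is a soft sprung cap that gives about 0.7 mm per N, up to 6 mm more, and comes back: it gives 1.3 mm before the key starts to sink, and the push rises gently past 2 N once the key is fully down
- green_pack: white rounded power pack 110 x 64 x 18 mm (x, y, z), about 0.25 kg, lying loose in a brown fixture, 2 mm of play all round; it carries the green key. The fixture (150 x 92 mm, its top under the pack 24 mm above the table, small stop blocks to 36 mm) is fixed to a brown board 8 mm thick and has a green strip at its end on the robot's side. Origin: centre of the pack's underside, 24 mm above the table; x along its length, z up
- green_key_top (a point): centre of the flat top of the green round latching key, 26 mm in diameter, standing 14 mm out of the pack's top 30 mm from the pack's centre along its +x, so 56 mm above the table when up; z up. This channel is not in use: its key must stay up.
- green_key (a joint): how far the green key is down, m: 0 up (off), 0.006 fully down. It sinks vertically against a steady friction of about 2 N, without a spring, and stays where it is left; the pack counts as on from 0.003. Its top is a soft sprung cap that gives about 0.7 mm per N, up to 6 mm more, and comes back: it gives 1.3 mm before the key starts to sink, and the push rises gently past 2 N once the key is fully down
- start_top (a point): centre of the top of the white round start button, 30 mm in diameter, pressed vertically down. It stands on the middle of a fixed grey box 76 x 110 x 36 mm (x, y, z) that rests on the brown board; z up
- start (a joint): how far the start button is down, m: 0 released, 0.008 fully down; a spring returns it, about 2.4 N at first, 4.5 N at 0.003 and 8 N when fully down; it counts as pressed from 0.003
- star_knob: loose black six-lobed clamping knob, 35 mm across, 14 mm high with a thin 16 mm stud on top, on the brown board; origin: centre of its underside. A bystander, to be left alone
- tape_roll: loose tan roll of tape lying flat on the brown board, 72 mm outside, 24 mm high; origin: centre of its underside. A bystander, to be left alone
- spare_pack: loose spare white pack with a grey dummy key that does not move, 110 x 64 x 18 mm plus a 10 mm key, lying on a 6 mm red mat on the left of the bench; origin: centre of its underside. A bystander, to be left alone
- screwdriver: loose screwdriver lying on the table right of the board; origin: underside, x along its length. A bystander, to be left alone
- plug: loose dark steel cylinder 20 mm in diameter, 45 mm high, standing on the table on the left; origin: centre of its underside. A bystander, to be left alone
Not all that is in view belongs to the job. What is shaped like the pink_pack but turquoise is not meant.

How it is judged:
By the outcome, as a careful person would: the job done as asked, in the order asked, and still so for the second after the job is handed in, with the robot touching nothing.
It also fails if it takes over 51 s, if anything falls off the work surface, if the arm or the gripper's body presses on something with over 40 N, if the wrist force passes 120 N, or if a joint passes its speed limit or range.

## Working session

There is one attempt and no reset: what is moved stays moved. The work goes in short steps, each a Python script; the robot and the scene stay as the last script left them, time stands still between calls to the robot, and variables do not carry over. Pictures are saved under pics/ and viewed, and the job is handed in when it is done.

```bash
ls; mkdir -p pics
python3 - <<'E'
from rig import robot
import cv2,numpy as np
for n in ["scene","top","wrist"]:
    i,d=robot.grab_frame(n); np.save(f"pics/{n}_d.npy",d); cv2.imwrite(f"pics/{n}0.png",i[...,::-1])
    np.save(f"pics/{n}_i.npy",i)
    print(n,robot.camera_info(n))
print(robot.read_t(),robot.read_position(),robot.read_tcp_rot(),robot.read_force())
E
```

```text
pics
scene {'vfov': 54.0860022685534, 'cx': 252.59113281290598, 'cy': 189.8455081038451, 'view': array([[-0.61417413,  0.78915657, -0.00469527,  0.23262083],
       [ 0.6431729 ,  0.49709462, -0.58243073, -0.28086804],
       [-0.45729504, -0.36073376, -0.81286678,  1.44117164],
       [ 0.        ,  0.        ,  0.        ,  1.        ]])}
top {'vfov': 50.27313923383649, 'cx': 252.80959968414476, 'cy': 190.8295367250047, 'view': array([[-0.03095803, -0.99951192,  0.00418676,  0.07316352],
       [-0.97793477,  0.02942336, -0.20682806,  0.44044256],
       [ 0.20660392, -0.01049737, -0.97836835,  1.27576076],
       [ 0.        ,  0.        ,  0.        ,  1.        ]])}
wrist {'vfov': 67.09578063545815, 'cx': 257.31395118104155, 'cy': 190.66231743815902, 'T_tool_cam': array([[ 5.09901743e-04, -9.65395043e-01, -2.60791394e-01,
         6.98459891e-02],
       [ 9.99999681e-01,  6.52522696e-04, -4.60293545e-04,
         6.75506052e-04],
       [ 6.14537410e-04, -2.60791077e-01,  9.65395068e-01,
        -1.58913413e-01],
       [ 0.00000000e+00,  0.00000000e+00,  0.00000000e+00,
         1.00000000e+00]])}
0.15 [0.21278049 0.64019861 0.22586151] [[ 9.48957046e-01 -3.15405246e-01 -2.37500838e-04]
 [-3.15405292e-01 -9.48956250e-01 -1.23956378e-03]
 [ 1.65587015e-04  1.25120181e-03 -9.99999204e-01]] [-0.08054991 -0.31865266  0.65066558]
```

View pics/top0.png

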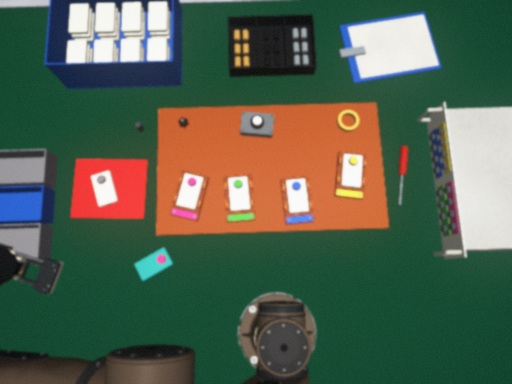

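View pics/scene0.png

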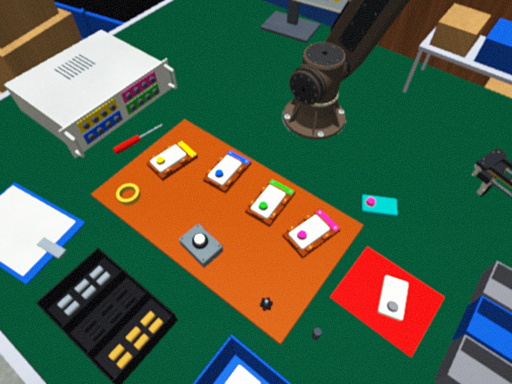

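Top view: the fixture keys are pink (192,182), green (238,184), blue (296,186) and yellow (353,160), with the start button at (257,121). The turquoise look-alike at (153,263), with a pink key at (161,258), lies off the board and is not meant. The pink pack I want is the white one in the fixture with the pink strip. Next I'll measure all of these in both views.

```bash
cat > h.py <<'E'
import numpy as np,cv2
def cam(info,pose=None):
    f=192/np.tan(np.radians(info['vfov'])/2)
    if 'view' in info: T=np.linalg.inv(info['view'])
    else: T=pose@info['T_tool_cam']
    return f,info['cx'],info['cy'],T
def ray(c,u,v):
    f,cx,cy,T=c; d=T[:3,:3]@np.array([(u-cx)/f,(v-cy)/f,1]); return T[:3,3],d
def plane(c,u,v,z):
    o,d=ray(c,u,v); return o+d*(z-o[2])/d[2]
def proj(c,p):
    f,cx,cy,T=c; q=np.linalg.inv(T)@np.append(p,1); return np.array([cx+f*q[0]/q[2],cy+f*q[1]/q[2]])
def two(c1,a,c2,b):
    o1,d1=ray(c1,*a);o2,d2=ray(c2,*b); A=np.stack([d1,-d2],1); s=np.linalg.lstsq(A,o2-o1,rcond=None)[0]
    p,q=o1+d1*s[0],o2+d2*s[1]; return (p+q)/2,np.linalg.norm(p-q)
R={'yellow':(22,32),'blue':(100,125),'pink':(145,172),'green':(45,80)}
def blobs(img,col,win,smin=110,vmin=90):
    h=cv2.cvtColor(img,cv2.COLOR_RGB2HSV); 
    if col=='white': m=((h[...,1]<40)&(h[...,2]>190))
    else:
        lo,hi=R[col]; m=((h[...,0]>=lo)&(h[...,0]<=hi)&(h[...,1]>smin)&(h[...,2]>vmin))
    x0,y0,x1,y1=win; w=np.zeros(m.shape,bool); w[y0:y1,x0:x1]=1; m=(m&w).astype(np.uint8)
    n,l,s,c=cv2.connectedComponentsWithStats(m)
    return [(s[i,4],c[i].round(1).tolist(),s[i,:4].tolist()) for i in range(1,n) if s[i,4]>8]
E
python3 - <<'E'
from h import *; from rig import robot
ims={n:np.load(f'pics/{n}_i.npy') for n in('top','scene')}
ap={'top':{'yellow':(353,160),'blue':(296,186),'pink':(192,182),'green':(238,184),'white':(257,121)},
 'scene':{'yellow':(161,160),'blue':(219,174),'pink':(302,235),'green':(264,205),'white':(200,240)}}
C={n:cam(robot.camera_info(n)) for n in ims}
for k in ap['top']:
    P={}
    for n in ims:
        u,v=ap[n][k]; bs=blobs(ims[n],k,(u-9,v-9,u+9,v+9)); print(k,n,bs)
        if bs: P[n]=max(bs)[1]; d=np.load(f'pics/{n}_d.npy'); u,v=P[n]; print('   z=.056',plane(C[n],u,v,.056).round(4), 'depthpt', (lambda o,dd:(o+dd*d[int(round(v)),int(round(u))]).round(4))(*ray(C[n],u,v)))
    if len(P)==2: print('  tri',two(C['top'],P['top'],C['scene'],P['scene']))
# enlarged
cv2.imwrite('pics/topcrop.png',cv2.resize(ims['top'][100:240,150:390,::-1],None,fx=3.3,fy=3.3,interpolation=cv2.INTER_CUBIC))
E
```

```text
yellow top [(np.int32(38), [353.0, 160.5], [350, 158, 7, 6])]
   z=.056 [ 0.5315 -0.2697  0.056 ] depthpt [ 0.5303 -0.2686  0.0602]
yellow scene [(np.int32(43), [159.9, 160.0], [157, 157, 7, 7])]
   z=.056 [ 0.5381 -0.2644  0.056 ] depthpt [ 0.5359 -0.2681  0.0512]
  tri (array([ 0.533926  , -0.27193383,  0.04670439]), np.float64(0.0006276402152047773))
blue top [(np.int32(36), [296.2, 185.5], [293, 183, 7, 6])]
   z=.056 [ 0.4536 -0.0802  0.056 ] depthpt [ 0.4529 -0.0798  0.0594]
blue scene [(np.int32(42), [218.8, 172.9], [216, 170, 7, 7])]
   z=.056 [ 0.46   -0.0744  0.056 ] depthpt [ 0.4617 -0.0727  0.059 ]
  tri (array([ 0.45524581, -0.08057501,  0.04672587]), np.float64(0.0016609984401746395))
pink top [(np.int32(36), [191.3, 181.2], [188, 178, 7, 7])]
   z=.056 [0.478  0.2567 0.056 ] depthpt [0.4764 0.2558 0.0626]
pink scene [(np.int32(55), [301.7, 234.4], [298, 231, 8, 8])]
   z=.056 [0.4844 0.2612 0.056 ] depthpt [0.4846 0.2613 0.0563]
  tri (array([0.47988703, 0.25858605, 0.04682068]), np.float64(0.0012749420712041795))
green top [(np.int32(30), [237.6, 183.4], [235, 181, 6, 6])]
   z=.056 [0.4662 0.1079 0.056 ] depthpt [0.4657 0.1079 0.0583]
green scene [(np.int32(46), [262.8, 205.1], [259, 202, 8, 7])]
   z=.056 [0.4724 0.1124 0.056 ] depthpt [0.4713 0.1116 0.054 ]
  tri (array([0.46796985, 0.10861676, 0.04736245]), np.float64(0.0010188471743045842))
white top [(np.int32(62), [256.8, 119.8], [253, 116, 9, 9])]
   z=.056 [0.6813 0.039  0.056 ] depthpt [0.6775 0.0393 0.0657]
white scene [(np.int32(85), [199.0, 238.3], [194, 234, 11, 10])]
   z=.056 [0.6744 0.0365 0.056 ] depthpt [0.6794 0.0437 0.0716]
  tri (array([0.67747156, 0.03985003, 0.06471465]), np.float64(0.0013479902918463221))
```

View pics/topcrop.png

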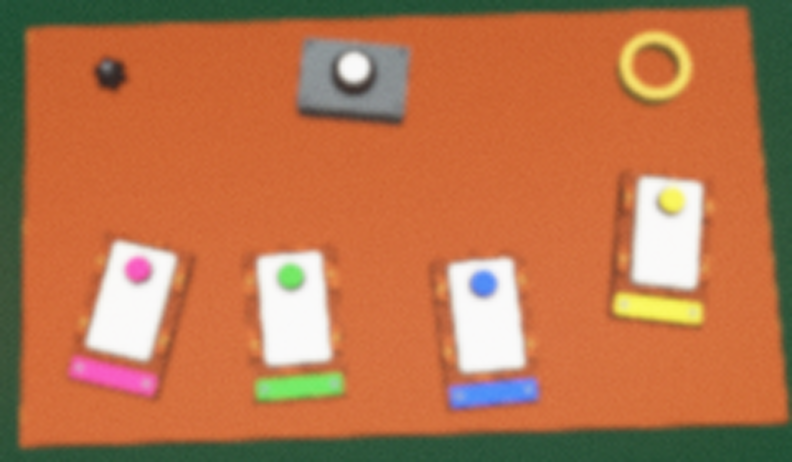

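View pics/wrist0.png

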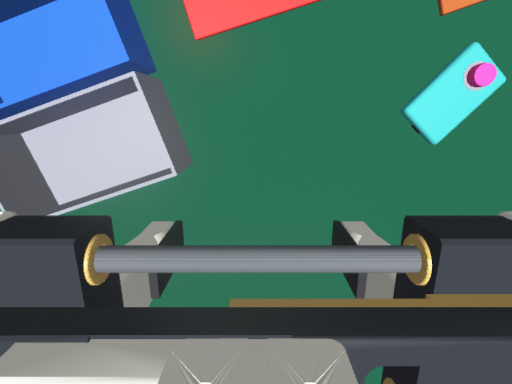

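```bash
cat >> h.py <<'E'
from rig import robot
D=np.array([[1,0,0],[0,-1,0],[0,0,-1.]])
N={'yellow':(.534,-.270),'blue':(.4555,-.079),'pink':(.4805,.2585),'green':(.468,.1095),'white':(.678,.039)}
def wcam():
    T=np.eye(4);T[:3,:3]=robot.read_tcp_rot();T[:3,3]=robot.read_position()
    return cam(robot.camera_info('wrist'),T)
def look(k,tag,z=.056):
    c=wcam(); i,d=robot.grab_frame('wrist'); cv2.imwrite(f'pics/{tag}.png',i[...,::-1])
    u,v=map(int,proj(c,[*N[k],z])); b=blobs(i,k,(max(u-60,0),max(v-60,0),u+60,v+60)); print(k,'expected px',u,v,b)
    if b:
        u,v=max(b)[1]; p=plane(c,u,v,z); o,dd=ray(c,u,v); dv=np.nanmedian(d[int(v)-4:int(v)+5,int(u)-4:int(u)+5]); print(' plane',p.round(4),'depth',(o+dd*dv).round(4)); return p
E
python3 - <<'E'
from h import *
for k,(x,y) in N.items():
    for z in(.2,.045): print(k,z,np.round(robot.ik([x-.03,y,z],D),1), np.round(robot.ik([x,y,z],D),1))
E
```

```text
yellow 0.2 [ -8.6  12.  -14.8   0.  -63.2  98.6] [ -8.1  14.5 -11.6   0.  -64.   98.1]
yellow 0.045 [ -8.6  21.4 -25.1   0.  -43.6  98.6] [ -8.1  23.4 -21.6   0.  -45.   98.1]
blue 0.2 [ 15.8  -1.8 -30.4   0.  -61.4  74.2] [ 14.7   1.3 -27.3   0.  -61.4  75.3]
blue 0.045 [ 15.8  10.1 -42.4   0.  -37.5  74.2] [ 14.7  12.7 -38.8   0.  -38.5  75.3]
pink 0.2 [ 51.5   7.  -21.    0.  -62.   38.5] [ 48.9   9.5 -18.    0.  -62.5  41.1]
pink 0.045 [ 51.5  17.3 -31.8   0.  -40.9  38.5] [ 48.9  19.3 -28.4   0.  -42.2  41.1]
green 0.2 [ 39.2   0.2 -28.5   0.  -61.3  50.8] [ 36.7   3.2 -25.3   0.  -61.5  53.3]
green 0.045 [ 39.2  11.8 -40.1   0.  -38.1  50.8] [ 36.7  14.2 -36.6   0.  -39.2  53.3]
white 0.2 [ 20.6  19.1  -5.    0.  -65.9  69.4] [ 19.7  21.8  -0.9   0.  -67.3  70.3]
white 0.045 [ 20.6  27.3 -14.7   0.  -48.   69.4] [ 19.7  29.6 -10.6   0.  -49.9  70.3]
```

Run:
```python
from h import *
robot.move_gripper(0.0); print(robot.read_t())
x,y=N['yellow']; robot.goto([x-.03,y,.2],D); print(robot.read_t())
robot.servo_line([x-.03,y,.15]); robot.dwell(.2)
print(robot.read_t(),robot.read_position(),[robot.read_force().round(2).tolist() for _ in range(3)])
look('yellow','w_yellow')
print(robot.read_t(),robot.read_grip_width())
```

```text
1.575
4.9167
5.6 [ 0.50476531 -0.27014325  0.15118366] [[-0.24, -0.63, 0.4], [-0.24, -0.63, 0.4], [-0.24, -0.63, 0.4]]
yellow expected px 256 160 [(np.int32(623), [258.4, 159.6], [245, 146, 28, 29])]
 plane [ 0.5344 -0.2716  0.056 ] depth [ 0.5345 -0.2716  0.0568]
5.65 0.007230164484344167
```

View pics/w_yellow.png

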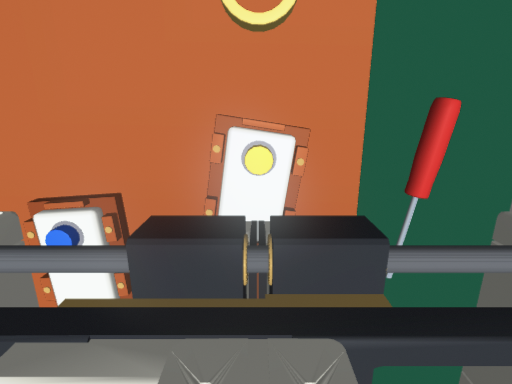

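The wrist view shows the yellow key at (258,160), on the white pack in its brown fixture. It agrees with the triangulated position to within 2 mm. Now I'll press it in small, force-watched steps.

```bash
cat >> h.py <<'E'
def press(x,y,z0,zmin,fstop,step=.001,speed=.02):
    robot.servo_line([x,y,z0],speed=.1); robot.dwell(.15); f0=robot.read_force()
    print('start',robot.read_t(),robot.read_position().round(4),f0.round(2)); z=z0;n=0
    while z-step>=zmin-1e-6:
        z-=step; robot.servo_line([x,y,z],speed=speed); f=robot.read_force()-f0
        print(f'{z:.4f} {robot.read_position()[2]:.4f} {robot.read_t():.2f}',f.round(2))
        n=n+1 if f[2]>=fstop else 0
        if n>=1: break
    robot.dwell(.1); print('hold',(robot.read_force()-f0).round(2),robot.read_position().round(4))
E
python3 - <<'E'
from h import *
x,y=.5344,-.2716
robot.servo_line([x,y,.1],speed=.15)
press(x,y,.060,.0465,3.3)
E
```

```text
start 6.8917 [ 0.535  -0.2717  0.061 ] [-0.23  0.15 -0.72]
0.0590 0.0592 7.14 [-0.52 -0.09  0.67]
0.0580 0.0579 7.39 [-0.33 -0.31  0.6 ]
0.0570 0.0569 7.64 [-0.37  0.76  0.1 ]
0.0560 0.0560 7.89 [ 0.27 -0.2   1.66]
0.0550 0.0551 8.14 [ 0.55 -0.26  2.24]
0.0540 0.0540 8.39 [ 0.91 -0.09  2.23]
0.0530 0.0530 8.64 [1.14 0.22 2.29]
0.0520 0.0520 8.89 [ 0.61 -0.38  2.59]
0.0510 0.0510 9.14 [ 0.99 -0.78  3.85]
hold [ 1.74 -0.52  2.75] [ 0.5345 -0.2716  0.051 ]
```

Noise tripped the stop early, with the key about 4 mm down. I'll continue, averaging the force readings.

```bash
cat >> h.py <<'E'
def favg(n=6):
    a=[]
    for _ in range(n): a.append(robot.read_force()); robot.dwell(.03)
    return np.mean(a,0),np.std(a,0)
def press2(x,y,z0,zs,lim=6.5):
    robot.servo_line([x,y,z0],speed=.1); robot.dwell(.15); f0,s=favg(10)
    print('bias',f0.round(2),s.round(2),robot.read_position().round(4))
    for z in zs:
        robot.servo_line([x,y,z],speed=.012); f,_=favg(); f=f-f0
        print(f'{z:.4f} {robot.read_position()[2]:.4f} {robot.read_t():.2f}',f.round(2))
        if f[2]>lim: break
    return f0
E
python3 - <<'E'
from h import *
x,y=.5344,-.2716
for z in (.050,.049,.048,.0473):
    robot.servo_line([x,y,z],speed=.012); f,s=favg(); print(z,robot.read_position().round(4),f.round(2),s.round(2))
robot.servo_line([x,y,.075],speed=.06); robot.dwell(.1); print('free',favg(10))
robot.servo_line([x-.03,y,.15],speed=.2); robot.dwell(.1)
look('yellow','w_yellow2',.050); print(robot.read_t())
E
```

```text
0.05 [ 0.5345 -0.2716  0.05  ] [ 0.92 -0.6   1.45] [0.7  0.28 0.76]
0.049 [ 0.5344 -0.2716  0.049 ] [ 0.75 -0.7   2.23] [0.27 0.37 0.69]
0.048 [ 0.5345 -0.2716  0.0481] [0.91 0.16 3.28] [0.43 0.32 0.55]
0.0473 [ 0.5345 -0.2716  0.0474] [0.29 0.34 4.32] [0.47 0.35 0.34]
free (array([-0.18157048,  0.13578938,  0.13017465]), array([0.34206107, 0.57062094, 0.38826542]))
yellow expected px 255 158 [(np.int32(606), [257.1, 158.0], [244, 144, 28, 29])]
 plane [ 0.5342 -0.2717  0.05  ] depth [ 0.5342 -0.2717  0.0505]
12.7833
```

View pics/w_yellow2.png

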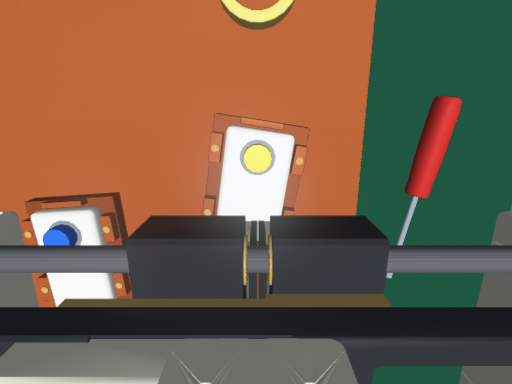

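Yellow is fully down: by depth its top went from 56.8 to 50.5 mm, and the force climbed to about 4 N at the end of the stroke. The key at (257,158) and its pack haven't moved. Now blue: look first, then press.

```bash
cat >> h.py <<'E'
def key(k):
    x,y=N[k]; robot.servo_line([x-.03,y,.15],speed=.25); robot.dwell(.15)
    p=look(k,'w_'+k)
    if p is None or np.hypot(*(p[:2]-N[k]))>.006: print('STOP',p); return
    x,y=p[:2]; robot.servo_line([x,y,.085],speed=.15)
    press2(x,y,.062,(.053,.0495,.048,.0474))
    robot.servo_line([x,y,.075],speed=.06); print('free',favg(5)[0].round(2))
    robot.servo_line([x-.03,y,.15],speed=.2); robot.dwell(.1)
    look(k,'w_'+k+'2',.050); print(robot.read_t())
E
python3 -c "
from h import *
key('blue')"
```

```text
blue expected px 255 159 [(np.int32(652), [257.8, 158.8], [244, 145, 29, 29])]
 plane [ 0.4561 -0.0807  0.056 ] depth [ 0.4562 -0.0807  0.0567]
bias [ 0.07 -0.19 -0.03] [0.45 0.41 0.75] [ 0.4561 -0.0807  0.0622]
0.0530 0.0530 16.56 [-0.67  0.39  1.41]
0.0495 0.0495 17.20 [-0.19  0.04  1.27]
0.0480 0.0481 17.68 [-1.13  0.25  3.18]
0.0474 0.0474 18.12 [-0.97  0.3   4.06]
free [ 0.35 -0.18  0.06]
blue expected px 254 158 [(np.int32(622), [256.7, 157.7], [243, 144, 28, 28])]
 plane [ 0.456  -0.0806  0.05  ] depth [ 0.4561 -0.0806  0.0507]
19.6
```

View pics/w_blue2.png

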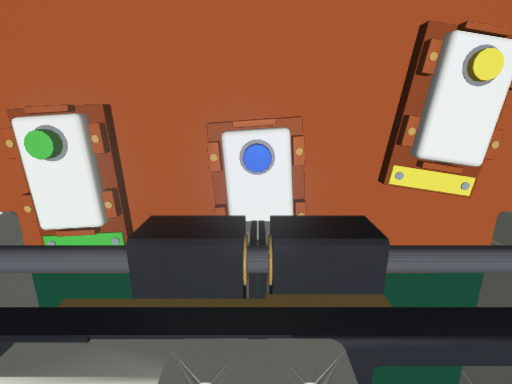

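Blue at (257,158) is down: its top went from 56.7 to 50.7 mm and the pack hasn't moved. For pink there are two candidates in the top view: the white pack in the pink-strip fixture (192,182) and the turquoise one off the board (153,263). I'm taking the white one. Before pressing, I'll confirm it in a wrist crop.

Run:
```python
from h import *
x,y=N['pink']; robot.servo_line([x-.03,y,.15],speed=.25); robot.dwell(.15); look('pink','w_pinkA')
i=cv2.imread('pics/w_pinkA.png'); cv2.imwrite('pics/pinkcrop.png',cv2.resize(i[60:260,130:390],None,fx=2.5,fy=2.5))
```

```text
pink expected px 255 159 [(np.int32(644), [256.6, 159.0], [243, 145, 28, 29])]
 plane [0.4807 0.2578 0.056 ] depth [0.4808 0.2578 0.0566]
```

View pics/pinkcrop.png

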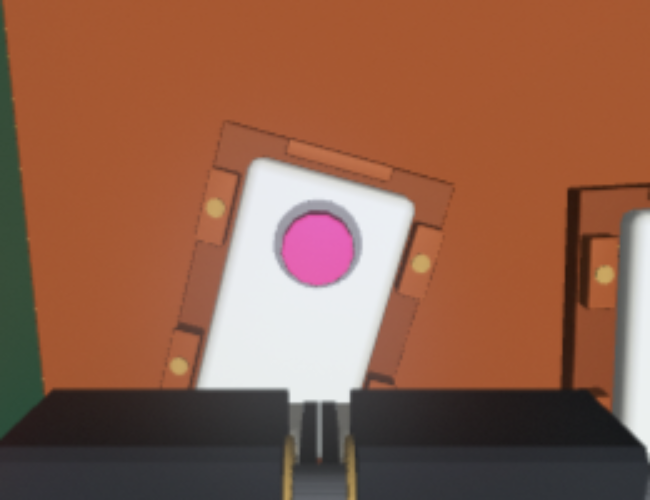

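The crop shows a white pack in a brown fixture, with the pink key at full-image pixel (257,159), so this is the right one. I'll press it, then look at the start button.

Run:
```python
from h import *
key('pink')
x,y=N['white']; robot.servo_line([x-.03,y,.18],speed=.25); robot.dwell(.15)
c=wcam(); print(proj(c,[x,y,.065])); look('white','w_start',.065); print(robot.read_t())
```

```text
pink expected px 256 159 [(np.int32(646), [257.6, 158.9], [244, 145, 28, 29])]
 plane [0.4808 0.2578 0.056 ] depth [0.4809 0.2578 0.0568]
bias [-0.03 -0.02  0.07] [0.47 0.54 0.58] [0.4809 0.2579 0.0622]
0.0530 0.0531 24.35 [-0.57  0.06  1.57]
0.0495 0.0495 24.99 [ 0.24 -0.06  1.38]
0.0480 0.0481 25.47 [-0.73 -0.58  3.14]
0.0474 0.0475 25.92 [-1.39 -0.89  4.02]
free [ 0.   -0.04  0.12]
pink expected px 255 158 [(np.int32(612), [256.4, 158.1], [243, 145, 28, 28])]
 plane [0.4805 0.2577 0.05  ] depth [0.4806 0.2577 0.0504]
27.3917
[258.00669436 155.24118196]
white expected px 258 155 [(np.int32(728), [257.6, 156.5], [243, 142, 31, 30])]
 plane [0.6768 0.0394 0.065 ] depth [0.6774 0.0394 0.0688]
28.925
```

View pics/w_pink2.png

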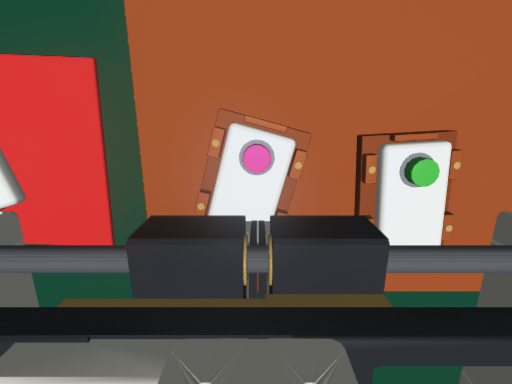

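View pics/w_start.png

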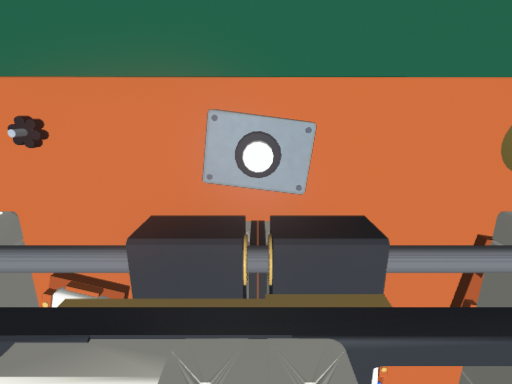

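Pink at (256,158) is down: 56.8 to 50.4 mm. Green at (420,172) still stands up. The start button is at (258,156) on its grey box, with its top at about 68 mm.

Run:
```python
from h import *
x,y=.6774,.0394
robot.servo_line([x,y,.1],speed=.15)
press2(x,y,.075,(.067,.065,.063,.0615),7.8)
robot.servo_line([x,y,.085],speed=.06); print('free',favg(5)[0].round(2))
robot.servo_line([x-.03,y,.18],speed=.2); robot.dwell(.1)
look('white','w_start2',.068); print(robot.read_t())
```

```text
bias [-0.02 -0.13  0.04] [0.49 0.57 0.48] [0.6775 0.0394 0.0752]
0.0670 0.0671 31.54 [-1.4  0.2  2.9]
0.0650 0.0651 32.06 [-2.22  0.42  4.94]
0.0630 0.0632 32.58 [-2.93  0.41  5.92]
0.0615 0.0618 33.05 [-3.79  0.27  6.83]
free [0.11 0.06 0.03]
white expected px 257 154 [(np.int32(734), [256.8, 155.7], [242, 141, 31, 31])]
 plane [0.6773 0.0393 0.068 ] depth [0.6774 0.0393 0.0688]
34.5583
```

Force reached 6.8 N, which puts the button about 6 mm down, and it sprang back to 68.8 mm. Last, a check of the whole scene before handing in.

Run:
```python
from h import *
robot.servo_line([.60,.04,.25],speed=.25)
a=np.load('pics/scene_i.npy'); i,d=robot.grab_frame('scene'); cv2.imwrite('pics/end.png',i[...,::-1])
w,_=robot.grab_frame('wrist'); cv2.imwrite('pics/endw.png',w[...,::-1]); print(robot.read_t())
```

```text
35.15
```

View pics/end.png

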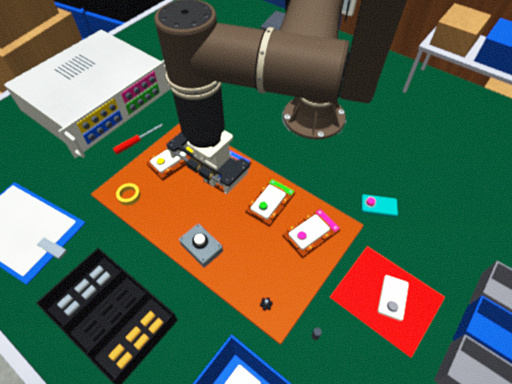

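The picture shows everything in view where it was: yellow (161,160), green (263,205), pink (302,235), start (199,239), and the knob, tape, spare pack and plug. The gripper is clear of everything, though the arm hides blue.

```bash
python3 -c "
from rig import robot
robot.job_done(); print(robot.read_t())"
```

```text
the job is handed in; nothing more can be done
the job is handed in; nothing more can be done
```

I pressed the yellow, blue and pink keys in that order with the shut fingertips, then pressed and released the white start button. I handed the job in at about 35 s.

- **Keys:** wrist depth shows each top went from about 56.7 mm to about 50.5 mm, so all three are fully down. The push stayed at about 4 N, and the measured key positions moved by less than 0.5 mm, so the packs stayed put.
- **Start button:** it went about 6 mm down at 6.8 N and sprang back to 68.8 mm. Up to 3.8 N of sideways force showed at the bottom of that press and was gone on release.
- **Everything else:** the green key was never touched. The bystanders in the final picture looked where they were.

Three checks fell short:
- **Yellow press:** the first press stopped early on sensor noise, about 4 mm down, so I carried on from there without lifting off.
- **Camera mismatch:** triangulating from the two fixed cameras put the key tops about 9 mm too low. I used the wrist camera and the given key height instead.
- **Blue pack:** the arm hid it in the final picture, so its last check is the wrist view taken just after pressing it.

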